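# Bed the case in its well and lid the kit box

## Task

The small black case lies askew on top of the plywood insert of the open steel kit box and sticks up above the rim, so the lid cannot close. Turn it to match the rectangular well in the insert and set it in so that it lies flat at the bottom, then take the lid from the sloping stand and put it on the box, level and fully home on the rim all round, and let go. Leave the tin, spanner, magnet and screwdriver where they lie.

Things in the scene. Friction and masses are not known exactly. Their poses are not given: they have to be found in the camera images.
- kit_box: Open grey steel box fixed to the bench, 146 (x) x 156 (y) x 42 mm high outside, 3 mm walls, with a plywood insert inside whose top is 26 mm above the bench. Origin: centre of its underside, on the bench; z up, yaw within 15 degrees of the world. A short rod lies fixed in a groove of the insert at +y, flush with its top. Box and stand may change places, left and right.
- well (a point): Centre of the floor of the well in the insert, 4 mm above the box's origin; axes as the box's. The well is 66 mm (x) x 90 mm (y), 22 mm deep, with plain square edges. In the middle of its two long sides, finger notches 40 mm wide (y -20 to 20 mm) run at the same depth out to the inside of the walls (x = -70 and 70 mm).
- rim (a point): Centre of the box's mouth at the height of the rim, 42 mm above the bench; axes as the box's. The origin of the seated lid lies here, lid x along box x, either way round.
- case: Loose black plastic case, 0.18-0.35 kg: block 60 mm (x, -29 to +31) x 84 mm (y, -42 to +42) x 26 mm high, small latch at -x. Origin: centre of its underside; z up. At first it lies flat on the insert over the well, 55 to 90 degrees out of line with it, its top 10 mm above the rim. In the well its x lies along the box's x, either way round. Grasp across its x; the notches take the fingers.
- lid: Loose grey steel lid, 0.24-0.42 kg: plate 157 (x) x 167 (y) x 3 mm. Origin: centre of the plate's underside; z out of its top. A skirt 12.5 mm deep goes over the outside of the box; it flares 15 degrees: inside 151 x 161 mm at the plate, 157 x 167 at the mouth (outside 164 x 174). At first it lies on the stand, sloping 35 degrees, its top facing up and toward the robot.
- lid_handle (a point): Centre of the lid's handle bar, 31 mm above the lid's origin along lid z; axes as the lid's. The bar runs along x: 92 mm long, 14 mm wide (y), 16 mm high (23 to 39 mm above the origin), on two legs at x = -40 and 40 mm. Grip it across y.
- stand: Dark sheet-steel stand fixed to the bench, about 170 x 160 mm, 120 mm high at the back. Origin: centre of its underside, on the bench; yaw within 15 degrees of the world. Its face slopes up at 35 degrees toward +x, the face's centre 68 mm above the bench; a lip at the low front edge stands 11.5 mm off the face and keeps the lid from sliding down.
- tin: Bystander: small open stainless tin, 67 mm wide, 39 mm high, standing on the bench between box and stand. Origin: centre of its underside.
- spanner: Bystander: steel spanner, 36 x 201 x 8 mm, lying on the bench near the robot. Origin: centre of its underside.
- magnet: Bystander: triangular welding magnet, 68 x 78 x 16 mm, lying on the bench at the left. Origin: centre of its underside.
- screwdriver: Bystander: screwdriver with amber handle, 26 x 200 x 26 mm, lying on the bench at the front left. Origin: centre of its underside.
Not all that is in view belongs to the job. What is meant by the case is not purple, and is the larger of those in its own colour.

How it is judged:
On the way, in this order (a step that is already met when the one before it is completed fails the run):
1. the case lies flat at the bottom of its well (z of case in the frame of kit_box between -0.002 and 0.008 m and horizontal distance between case and kit_box below 0.01 m and angle between the x axis of case and the x axis of kit_box, either way round below 0.2 rad and angle between case's own z axis and vertical below 0.06 rad), for 0.2 s.
2. the lid is seated on the box (z of lid in the frame of kit_box between 0.039 and 0.0455 m and horizontal distance between lid and kit_box below 0.01 m and angle between lid's own z axis and vertical below 0.035 rad and angle between the x axis of lid and the x axis of kit_box, either way round below 0.12 rad), for 0.2 s.
At the end, for the whole second after the job is handed in: Case in the well: underside less than 8 mm above the bench, within 10 mm of the box centre, in line within 11 degrees, tilted under 3.4. Lid seated: origin 39 to 45.5 mm above the bench, within 10 mm of the box centre, in line within 7 degrees, tilted under 2. Both at rest (all of step 1 and all of step 2 and linear speed of each of lid, case below 0.02 m/s); the robot touches nothing.
It fails at once if the tin is pushed more than 30 mm from its place (distance of tin from where it was at the start of the episode above 0.03 m).
It fails at once if the spanner is pushed more than 30 mm from its place (distance of spanner from where it was at the start of the episode above 0.03 m).
It fails at once if the magnet is pushed more than 30 mm from its place (distance of magnet from where it was at the start of the episode above 0.03 m).
It fails at once if the screwdriver is pushed more than 30 mm from its place (distance of screwdriver from where it was at the start of the episode above 0.03 m).
It also fails if it takes over 58 s, if anything falls off the work surface, if the arm or the gripper's body presses on something with over 40 N, if the wrist force passes 120 N, or if a joint passes its speed limit or range.

## Robot

A 6-joint arm with a two-finger parallel gripper is mounted at the origin on a cart in front of the work surface, level with it; the furniture and walls round the work are solid. World frame = base frame: x ahead of the robot, y to its left, z up, the work surface at z = 0. Lengths are in m, angles in rad, forces in N, time in s.
With the tool pointing down it reaches from about 0.3 to 0.775 m from the base axis. Payload 14.6 kg.
Tool frame: the origin (TCP) lies on the centre line of the jaws, within the pads' length; the fingertips stand 8 mm ahead of it and the grasp point (between the pads) lies 11 mm behind it; z points along the fingers, y is the line along which they close (so a half turn about z gives the same grasp; the last joint's range is limited). The gripper opens to 85 mm and grips with 20 to 120 N. Pads are 22 mm wide; open, the fingers measure 114 mm over their backs; the gripper's body (76 mm by 85 mm) begins 54 mm behind the grasp point. The pads swing forward as they close: fully open they stand 13 mm farther back than shut.
Start: joints at [1.265, 0.3, 1.521, -0, 1.321, -0.067], TCP at [0.13, 0.534, 0.239] pointing down, gripper open.
Joint ranges: [-3.03, 3.03], [-0.79, 2.21], [0.23, 2.52], [-1.04, 4.18], [0, 3.07], [-2.55, 2.55]. Speed limits (rad/s): [2.22, 2.22, 2.57, 3.14, 3.14, 3.14].

## Interface

Orientations are given as a unit quaternion [w, x, y, z].
In Python, from cell import * gives the robot as it stands. The module is installed in compiled form; this text tells all that it offers.
- The arm moves only by the shell command python3 -m inch 'ROWS' [FORCE]. ROWS is JSON, a list of rows, each an object with "delta_pos": the shift along the tool's x, y, z normalised to -1 to 1, where 1 is 0.6 m, a list of three; "roll": the turn about the tool's z normalised to -1 to 1, where 1 is 60 degrees; "hand": the opening, from -1 (shut) to 1 (fully open), so that 0 is half open. In form: [{"delta_pos": [x, y, z], "roll": roll, "hand": hand}, ...]. A call has 1 to 8 rows; each row is the pose to reach, as a shift and turn from the pose commanded when the call began, along the tool's axes at that moment; what a row does not reach only later rows make up. A row lasts 1/10 s, in which the tool goes at most 50 mm and 8.59 degrees, less where a joint would pass 70% of its speed; a pose out of reach is approached as far as the arm can. A call with a number of a shift or a turn outside -1 to 1 is refused whole. A call with a gripper value outside its range is refused whole. The fingers move at their own pace and stop on an object; FORCE is the grip in N (left out, the last holds). Time passes only in rows, so rows that repeat a pose let the fingers close. It gives the time, the measured TCP pose, the force, the opening and the grip force at its end, in the units of the state.
- get_obs(): the state, without advancing time (a new reading comes with each control period).
- snapshot(name): name is "side" or "top"; returns a dict with "color" (400x640x3 uint8, red, green, blue), "range_z" (400x640 float32, m along the optical axis (not along the pixel's ray), 0 where there is no reading), "fov_y" (degrees; the focal length in pixels is half the picture's height over the tangent of half this angle, whatever the lens; pixels are square), "cx", "cy" (the principal point, pixels), "world_from_camera" (4x4, takes a point from camera to world coordinates). Camera axes: x right, y up, looking along -z (the intrinsics and any distortion apply to the point x, -y, -z); pixel columns grow to the right and rows downward; lengths in m; the calibration is good to about 2 mm. A picture is of the moment at which its call begins.
- close_job(): hands the job in; it is judged then, once.
The state is a dict: "time_s": time; "qpos": joint angles; "joint_velocities": joint speeds; "effort": joint torques, N m; "tcp_pos": TCP position; "eef_rot": TCP orientation; "contact_force": force on the tool from outside, world axes, zero at the start; "torque": the same for the moment, N m; "opening": opening from 0.0 (shut) to 1.0 (fully open); "grasp_force": force on a finger pad.
Only numpy, scipy, OpenCV 4.12 (cv2) and the standard library are available. Lean on these libraries where they do the work, as an engineer would, in place of code of your own. Each camera call takes 0.05 s, during which the arm holds its last target. There are 200 camera calls.

## Working session

There is one attempt and no reset: what is moved stays moved. The work goes in short steps, Python scripts to look and compute and a shell command to move; the robot and the scene stay as the last step left them, time stands still between calls to the robot, and variables do not carry over. Pictures are saved under pics/ and viewed, at most 10 in all, crops included, and the job is handed in when it is done.

```bash
mkdir -p pics; cat > h.py <<'E'
from cell import *
import numpy as np, cv2, pickle
def grab(n):
    s=snapshot(n); pickle.dump(s,open(n+'.pkl','wb')); return s
def load(n): return pickle.load(open(n+'.pkl','rb'))
def cloud(s):
    H,W=s['range_z'].shape; f=H/2/np.tan(np.radians(s['fov_y'])/2)
    v,u=np.mgrid[0:H,0:W]; z=s['range_z']
    P=np.stack([(u-s['cx'])/f*z,-(v-s['cy'])/f*z,-z,np.ones_like(z)],-1)
    Q=(P@np.array(s['world_from_camera']).T)[...,:3]; Q[z==0]=np.nan; return Q
E
python3 - <<'E'
from h import *
for n in('top','side'):
    s=grab(n); cv2.imwrite(f'pics/{n}0.png',s['color'][...,::-1]); print({k:v for k,v in s.items() if k not in('color','range_z')})
print(get_obs())
E
```

```text
{'fov_y': 44.58332083559763, 'cx': 320.3813716569741, 'cy': 186.60941066124798, 'world_from_camera': array([[-0.02536343,  0.99336515, -0.1121712 ,  0.34025953],
       [-0.9995752 , -0.02681211, -0.01142501,  0.19187019],
       [-0.01435675,  0.11183378,  0.99362321,  1.47786557],
       [ 0.        ,  0.        ,  0.        ,  1.        ]])}
{'fov_y': 42.78189803903156, 'cx': 316.4860738001673, 'cy': 204.27534683011902, 'world_from_camera': array([[ 0.99832165, -0.04020661,  0.04168116,  0.57534892],
       [ 0.05734865,  0.58613132, -0.80818389, -0.84179491],
       [ 0.0080637 ,  0.80921783,  0.58745338,  0.84101176],
       [ 0.        ,  0.        ,  0.        ,  1.        ]])}
{'time_s': 0.1, 'qpos': array([ 1.26533163e+00,  3.00417066e-01,  1.52155521e+00,  2.36992999e-05,
        1.32069442e+00, -6.65881264e-02]), 'joint_velocities': array([ 0.0004615 , -0.00102477, -0.00223811,  0.00030788, -0.00122365,
        0.00197084]), 'effort': array([ 3.17778768e-04, -5.44382322e+01, -3.62365901e+01, -6.52568269e-05,
        2.99915475e-03, -7.86439909e-05]), 'tcp_pos': array([0.13006311, 0.5341807 , 0.23876189]), 'eef_rot': array([-1.10606298e-04,  1.19157416e-01,  9.92875230e-01, -5.25632862e-04]), 'contact_force': array([ 0.55534578, -0.3219509 , -0.31265378]), 'torque': array([ 0.05244045, -0.00192269,  0.00502871]), 'grasp_force': 0.0, 'opening': 0.9997232563033357}
```

View pics/top0.png

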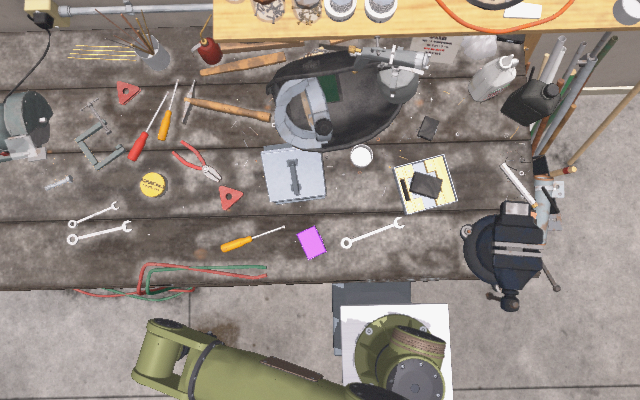

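View pics/side0.png

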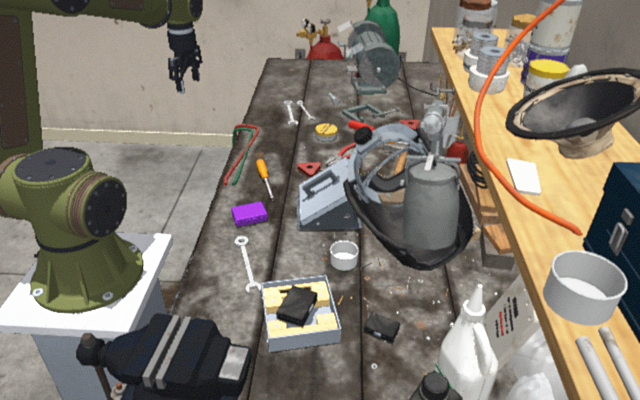

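Top view: black case on the insert at (426,185), a smaller black decoy on the bench at (428,127), a purple decoy at (312,242). Box at (426,184), lid on stand at (295,175), tin at (361,155), spanner at (370,234). I choose the larger black case at (426,185). Next I'll check it in a close crop and measure it.

```bash
python3 - <<'E'
from h import *
s=load('top'); im=s['color'][...,::-1]
a=cv2.resize(im[145:225,386:466],(400,400),interpolation=cv2.INTER_CUBIC)
b=cv2.resize(im[135:215,256:336],(400,400),interpolation=cv2.INTER_CUBIC)
cv2.imwrite('pics/crop0.png',np.hstack([a,b]))
Q=cloud(s)
for n,(x0,x1,y0,y1) in dict(box=(386,466,145,225),small=(410,446,110,143)).items():
    q=Q[y0:y1,x0:x1].reshape(-1,3); q=q[~np.isnan(q[:,2])]
    print(n,np.histogram(q[:,2],bins=np.arange(-.01,.08,.004)))
    for lo,hi in((.046,.062),(.034,.046),(.020,.032)) if n=='box' else ((.01,.06),):
        m=q[(q[:,2]>lo)&(q[:,2]<hi)]
        if len(m)>20:
            r=cv2.minAreaRect(m[:,:2].astype(np.float32)*1000); print(lo,len(m),r,m.mean(0))
for u,v in((500,300),(100,250),(380,215),(330,215),(361,155),(360,146)): print(u,v,Q[v,u])
# lid plane
q=Q[150:198,268:322]; p=q.reshape(-1,3); p=p[~np.isnan(p[:,2])]
best=None
rng=np.random.default_rng(0)
for _ in range(500):
    t=p[rng.choice(len(p),3,False)]; n=np.cross(t[1]-t[0],t[2]-t[0])
    if np.linalg.norm(n)<1e-6: continue
    n/=np.linalg.norm(n); d=abs((p-t[0])@n)<.003
    if best is None or d.sum()>best.sum(): best=d
c=p[best].mean(0); n=np.linalg.svd(p[best]-c)[2][2]; n*=np.sign(n[2]); print('plane',best.sum(),c,n,np.degrees(np.arccos(n[2])))
A=Q[130:220,250:340].reshape(-1,3); A=A[~np.isnan(A[:,2])]; h=(A-c)@n
ax=np.array([0,0,1.])-n*n[2]; ax/=np.linalg.norm(ax); ay=np.cross(n,ax)
for lo,hi in((-.004,.004),(.026,.05)):
    m=A[(h>lo)&(h<hi)&(A[:,2]>.02)]; w=np.stack([(m-c)@ax,(m-c)@ay],1)*1000
    k=np.hypot(*w.T)<130; m=m[k];w=w[k]
    r=cv2.minAreaRect(w.astype(np.float32)); ctr=c+(ax*r[0][0]+ay*r[0][1])/1000
    print(lo,len(m),r,'ctr',ctr,'meanh',((m-c)@n).mean(), m.mean(0))
print('ax',ax,ay)
E
```

```text
box (array([ 215, 1148, 1672,  758,  174,   48,   38,  169,  523,  526,  148,
         55,  119,  115,  175,  288,  111,   11,    2,    0,    0,    0]), array([-0.01 , -0.006, -0.002,  0.002,  0.006,  0.01 ,  0.014,  0.018,
        0.022,  0.026,  0.03 ,  0.034,  0.038,  0.042,  0.046,  0.05 ,
        0.054,  0.058,  0.062,  0.066,  0.07 ,  0.074,  0.078]))
0.046 585 ((503.6331787109375, -100.38118743896484), (142.23275756835938, 155.07916259765625), 13.47130298614502) [ 0.49962418 -0.10209969  0.05172052]
0.034 289 ((503.2528076171875, -101.59886932373047), (146.08595275878906, 157.47134399414062), 13.551630973815918) [ 0.50589868 -0.10190608  0.04092648]
0.02 1266 ((502.00177001953125, -102.1016616821289), (143.39979553222656, 157.2839813232422), 13.488016128540039) [ 0.50502236 -0.10463779  0.02596483]
small (array([ 42, 243, 394, 147,  23,  26, 103, 136,  57,   5,   1,   0,   0,
         0,   0,   0,   0,   0,   0,   0,   0,   0]), array([-0.01 , -0.006, -0.002,  0.002,  0.006,  0.01 ,  0.014,  0.018,
        0.022,  0.026,  0.03 ,  0.034,  0.038,  0.042,  0.046,  0.05 ,
        
[... 378 characters left out ...]
381]
361 155 [0.60003431 0.0823486  0.00703225]
360 146 [0.62774086 0.08453812 0.00843266]
plane 1673 [0.53719837 0.28254185 0.07811907] [-0.57168678 -0.06300635  0.81804916] 35.110019166401486
-0.004 2220 ((0.44666290283203125, -4.037239074707031), (178.85653686523438, 171.62570190429688), 89.84469604492188) ctr [0.53800383 0.27856894 0.07837596] meanh 2.0313841832171257e-05 [0.53636021 0.28540511 0.07777869]
0.026 464 ((39.7239990234375, -47.37215805053711), (110.44245910644531, 176.67210388183594), 87.9563980102539) ctr [0.5746885  0.23901469 0.10096626] meanh 0.03715450320695983 [0.57697111 0.25224478 0.14899885]
ax [0.81312573 0.08961566 0.57514831] [-0.10954801  0.99398151  0.        ]
```

View pics/crop0.png

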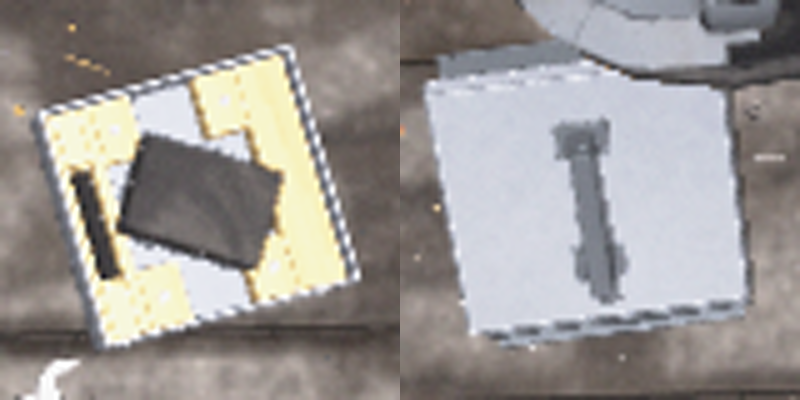

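The crop confirms the choice: the black case's top has corners at about (415,172), (442,180), (436,199), (410,191), which makes it 83 x 60 mm. The rod is on the left at +y. The lid's bar runs up the slope, from about (291,160) to (298,195).

```bash
cat >> h.py <<'E'
def pix(s,u,v,p0,n):
    """ray of pixel (u,v) met with plane"""
    H=s['range_z'].shape[0]; f=H/2/np.tan(np.radians(s['fov_y'])/2); T=np.array(s['world_from_camera'])
    d=T[:3,:3]@np.array([(u-s['cx'])/f,-(v-s['cy'])/f,-1]); o=T[:3,3]
    return o+d*((np.array(p0)-o)@n)/(d@n)
def go(x,y,z,ty):
    """tool shift in inch units to reach world xyz with tool-y at angle ty deg"""
    o=get_obs(); w,a,b,c=o['eef_rot']; from scipy.spatial.transform import Rotation as R
    M=R.from_quat([a,b,c,w]).as_matrix(); d=M.T@(np.array([x,y,z])-o['tcp_pos'])/.6
    cur=np.degrees(np.arctan2(M[1,1],M[0,1])); r=-(((ty-cur+180)%360)-180)
    print('pos',o['tcp_pos'].round(4),'ty',cur.round(2),'-> delta',d.round(4),'roll',round(r/60,4),'rows>=',round(max(np.linalg.norm(d)*12,abs(r)/8.59),1))
E
python3 - <<'E'
from h import *
s=load('top');Q=cloud(s); im=s['color'].astype(int); up=np.array([0,0,1.])
cs=[(145,133),(281,173),(250,270),(118,230)]
C=np.array([pix(s,386+a/5-.4,145+b/5-.4,[0,0,.052],up) for a,b in cs]); print(C.round(4),C.mean(0))
for i,j in((0,1),(1,2),(2,3),(3,0)): d=C[j]-C[i]; print(np.linalg.norm(d).round(4),np.degrees(np.arctan2(d[1],d[0])).round(1))
b=im.max(-1)<110
m=b&(Q[...,2]>.038)&(Q[...,2]<.065); k=np.zeros_like(m);k[165:205,405:448]=1;m&=k
v,u=np.nonzero(m); W=np.array([pix(s,a,c,[0,0,.052],up) for a,c in zip(u,v)]); r=cv2.minAreaRect((W[:,:2]*1000).astype(np.float32)); print('case',len(u),r)
bc=[(38,115),(290,48),(358,278),(100,345)]
B=np.array([pix(s,386+a/5-.4,145+c/5-.4,[0,0,.042],up) for a,c in bc]); print('box',B.round(4),B.mean(0))
for i,j in((0,1),(1,2),(2,3),(3,0)): d=B[j]-B[i]; print(np.linalg.norm(d).round(4),np.degrees(np.arctan2(d[1],d[0])).round(1))
n=np.array([-.5717,-.063,.818]);c=np.array([.5372,.2825,.0781])
for uv in((291,162),(293,170),(294,177),(296,186),(297,193)):
  print(uv,im[uv[1],uv[0]],'h',((Q[uv[1],uv[0]]-c)@n).round(4),Q[uv[1],uv[0]].round(4))
E1=pix(s,256+175/5-.4,135+122/5-.4,c+n*.036,n);E2=pix(s,256+207/5-.4,135+300/5-.4,c+n*.036,n);print('bar ends',E1,E2,np.linalg.norm(E1-E2),(E1+E2)/2)
L=[(428,88),(722,78),(748,300),(475,335)]
L=np.array([pix(s,256+(a-400)/5-.4,135+b/5-.4,c,n) for a,b in L]);print('lid',L.round(4),L.mean(0))
for i,j in((0,1),(1,2),(2,3),(3,0)): d=L[j]-L[i]; print(np.linalg.norm(d).round(4),np.degrees(np.arctan2(d[1],d[0])).round(1))
# tall stuff near lid
P=Q[60:215,250:420].reshape(-1,3);h=(P-c)@n
for z in(.1,.15,.2,.25):
  g=P[(P[:,2]>z)&(h>.045)&(P[:,0]<.75)]
  if len(g): print(z,len(g),g.min(0).round(3),g.max(0).round(3))
go(.5,-.1,.2,-18)
E
```

```text
[[ 0.5394 -0.0702  0.052 ]
 [ 0.5135 -0.1487  0.052 ]
 [ 0.4569 -0.1276  0.052 ]
 [ 0.4824 -0.0517  0.052 ]] [ 0.4980443  -0.09953588  0.052     ]
0.0827 -108.2
0.0604 159.6
0.0801 71.4
0.0599 -18.0
case 465 ((498.6263427734375, -100.82910919189453), (85.1349868774414, 61.11125183105469), 71.64586639404297)
box [[ 0.5533 -0.0092  0.042 ]
 [ 0.5894 -0.1604  0.042 ]
 [ 0.4513 -0.1929  0.042 ]
 [ 0.4159 -0.0398  0.042 ]] [ 0.50246808 -0.10055166  0.042     ]
0.1554 -76.6
0.1419 -166.8
0.1571 103.0
0.1408 12.5
(291, 162) [106 108 117] h 0.0103 [0.5669 0.2891 0.1119]
(293, 170) [127 129 141] h 0.034 [0.5422 0.2831 0.1232]
(294, 177) [123 128 137] h 0.0366 [0.5236 0.2813 0.1133]
(296, 186) [127 131 139] h 0.0396 [0.4995 0.277  0.0997]
(297, 193) [133 135 147] h 0.0378 [0.4809 0.2755 0.0845]
bar ends [0.56982905 0.28768639 0.14531074] [0.47679005 0.27589882 0.07937797] 0.11464000923134855 [0.52330955 0.28179261 0.11234436]
lid [[0.595  0.3716 0.1253]
 [0.598  0.206  0.1147]
 [0.4793 0.1948 0.0309]
 [0.4626 0.3578 0.0318]] [0.53372798 0.2825536  0.07567753]
0.166 -88.9
0.1458 -174.6
0.1639 95.8
0.1627 6.0
0.1 2897 [ 0.591 -0.05   0.162] [0.75  0.324 0.451]
0.15 2897 [ 0.591 -0.05   0.162] [0.75  0.324 0.451]
0.2 2725 [ 0.604 -0.05   0.2  ] [0.75  0.324 0.451]
0.25 2277 [ 0.604 -0.05   0.25 ] [0.75  0.321 0.451]
pos [0.1301 0.5342 0.2388] ty 76.31 -> delta [-0.8492 -0.881   0.0655] roll 1.5719 rows>= 14.7
```

```bash
python3 -m inch '[{"delta_pos":[-0.42,-0.44,0],"roll":0.79,"hand":1},{"delta_pos":[-0.42,-0.44,0],"roll":0.79,"hand":1},{"delta_pos":[-0.42,-0.44,0],"roll":0.79,"hand":1},{"delta_pos":[-0.42,-0.44,0],"roll":0.79,"hand":1},{"delta_pos":[-0.42,-0.44,0],"roll":0.79,"hand":1},{"delta_pos":[-0.42,-0.44,0],"roll":0.79,"hand":1},{"delta_pos":[-0.42,-0.44,0],"roll":0.79,"hand":1},{"delta_pos":[-0.42,-0.44,0],"roll":0.79,"hand":1}]' 30; python3 -c "
from h import *
go(.4985,-.1005,.14,-18.4)"
```

```text
time_s: 0.9
tcp_pos: [0.3137, 0.2152, 0.2393]
eef_rot: [0.0, 0.51, 0.86, -0.0]
contact_force: [-0.2, 0.4, 0.3]
opening: 1.001
grasp_force: 0.0
pos [0.3137 0.2152 0.2393] ty 28.72 -> delta [-0.6094  0.0172  0.1658] roll 0.7854 rows>= 7.6
```

```bash
python3 -m inch '[{"delta_pos":[-0.61,0.017,0.166],"roll":0.785,"hand":1},{"delta_pos":[-0.61,0.017,0.166],"roll":0.785,"hand":1},{"delta_pos":[-0.61,0.017,0.166],"roll":0.785,"hand":1},{"delta_pos":[-0.61,0.017,0.166],"roll":0.785,"hand":1},{"delta_pos":[-0.61,0.017,0.166],"roll":0.785,"hand":1},{"delta_pos":[-0.61,0.017,0.166],"roll":0.785,"hand":1},{"delta_pos":[-0.61,0.017,0.166],"roll":0.785,"hand":1},{"delta_pos":[-0.61,0.017,0.166],"roll":0.785,"hand":1}]'; python3 -m inch '[{"delta_pos":[0,0,0],"roll":0,"hand":1}]'; python3 - <<'E'
from h import *
go(.4985,-.1005,.037,-18.4)
s=grab('side'); im=s['color'][...,::-1]
cv2.imwrite('pics/s1.png',cv2.resize(im[200:370,210:400],None,fx=4,fy=3.5,interpolation=cv2.INTER_CUBIC)[:600,:800])
E
```

```text
time_s: 1.7
tcp_pos: [0.499, -0.1, 0.1383]
eef_rot: [-0.0, 0.811, 0.586, -0.0]
contact_force: [-0.3, 1.3, 0.3]
opening: 0.998
grasp_force: 0.0
time_s: 1.8
tcp_pos: [0.4988, -0.0997, 0.138]
eef_rot: [-0.001, 0.811, 0.585, -0.001]
contact_force: [-0.3, 0.6, 0.0]
opening: 1.001
grasp_force: 0.0
pos [ 0.4988 -0.0997  0.138 ] ty -18.36 -> delta [-0.0013  0.0003  0.1683] roll 0.0006 rows>= 2.0
```

View pics/s1.png

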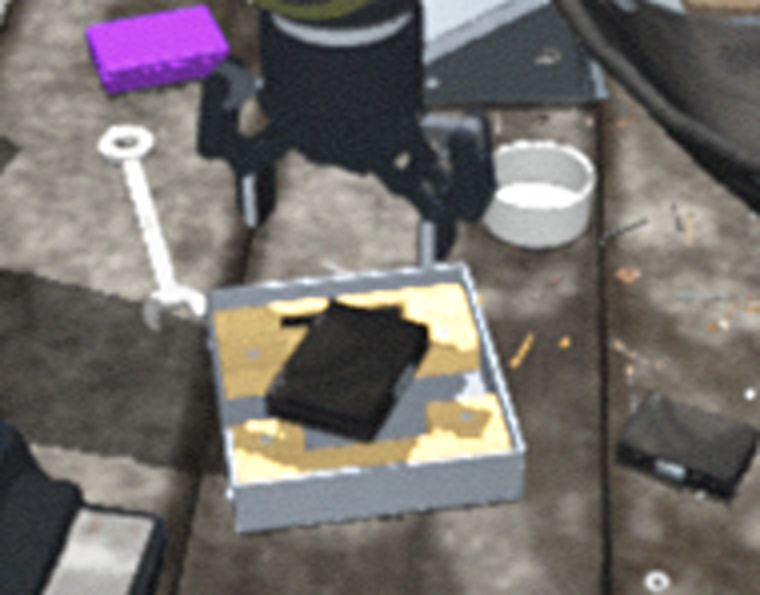

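The side view shows the gripper above the box and the case clear between the fingers. The latch is on the case's world +x side at crop (405,375). Descending to grip.

```bash
python3 -m inch '[{"delta_pos":[-0.001,0,0.08],"roll":0,"hand":1},{"delta_pos":[-0.001,0,0.13],"roll":0,"hand":1},{"delta_pos":[-0.001,0,0.168],"roll":0,"hand":1},{"delta_pos":[-0.001,0,0.168],"roll":0,"hand":1},{"delta_pos":[-0.001,0,0.168],"roll":0,"hand":-0.2},{"delta_pos":[-0.001,0,0.168],"roll":0,"hand":-0.2},{"delta_pos":[-0.001,0,0.168],"roll":0,"hand":-0.2},{"delta_pos":[-0.001,0,0.168],"roll":0,"hand":-0.2}]' 40; python3 -m inch '[{"delta_pos":[0,0,0],"roll":0,"hand":-0.2},{"delta_pos":[0,0,0],"roll":0,"hand":-0.2},{"delta_pos":[0,0,0],"roll":0,"hand":-0.2}]'
```

```text
time_s: 2.65
tcp_pos: [0.4991, -0.0976, 0.0409]
eef_rot: [0.001, 0.81, 0.587, 0.001]
contact_force: [-0.2, 2.5, 5.3]
opening: 0.696
grasp_force: 42.6
time_s: 2.95
tcp_pos: [0.4991, -0.0976, 0.0409]
eef_rot: [0.001, 0.81, 0.587, 0.001]
contact_force: [-0.3, 2.3, 5.4]
opening: 0.693
grasp_force: 42.6
```

```bash
python3 -m inch '[{"delta_pos":[0,0,-0.03],"roll":0,"hand":-0.2},{"delta_pos":[0,0,-0.08],"roll":0,"hand":-0.2},{"delta_pos":[0,0,-0.08],"roll":0,"hand":-0.2},{"delta_pos":[0,0,-0.08],"roll":-0.13,"hand":-0.2},{"delta_pos":[0,0,-0.08],"roll":-0.26,"hand":-0.2},{"delta_pos":[0,0,-0.08],"roll":-0.4,"hand":-0.2},{"delta_pos":[0,0,-0.08],"roll":-0.526,"hand":-0.2},{"delta_pos":[0,0,-0.08],"roll":-0.526,"hand":-0.2}]' 50; python3 - <<'E'
from h import *
print(get_obs()['contact_force'])
go(.503,-.1015,.05,13.2)
t=grab('top'); s=grab('side')
a=cv2.resize(t['color'][135:235,376:476],(400,400),interpolation=cv2.INTER_CUBIC);b=cv2.resize(s['color'][245:365,240:360],(400,400),interpolation=cv2.INTER_CUBIC)
cv2.imwrite('pics/c1.png',np.hstack([a,b])[...,::-1])
E
```

```text
time_s: 3.75
tcp_pos: [0.4981, -0.0976, 0.0869]
eef_rot: [0.0, 0.619, 0.785, 0.0]
contact_force: [0.3, 0.6, -3.0]
opening: 0.687
grasp_force: 57.4
[ 0.33966412  0.62783804 -2.98022088]
pos [ 0.4981 -0.0976  0.0869] ty 13.51 -> delta [-0.0082  0.0065  0.0615] roll 0.0051 rows>= 0.7
```

View pics/c1.png

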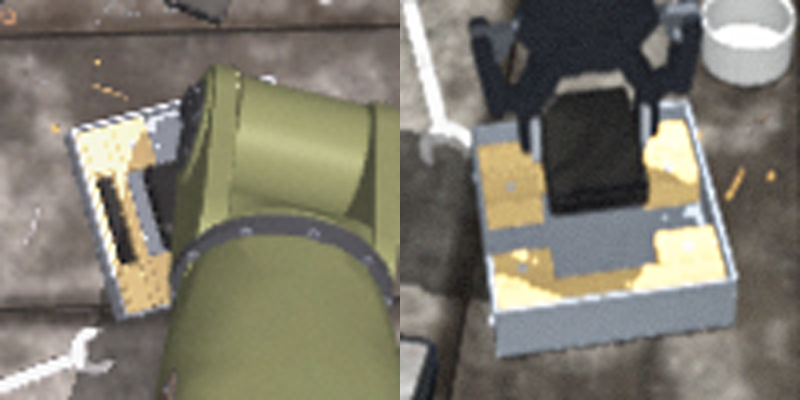

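The case is held and lines up with the well in the side view (case front edge at crop (550-650,205), well below it at (555-655,270)). I'll check its offset relative to the box in the side cloud.

```bash
python3 - <<'E'
from h import *
s=load('side');Q=cloud(s);im=s['color'].astype(int)
y=np.radians(13.2);R=np.array([[np.cos(y),np.sin(y)],[-np.sin(y),np.cos(y)]])
B=(Q[...,:2]-[.503,-.1015])@R.T*1000
k=np.zeros(Q.shape[:2],bool);k[245:365,240:360]=1
rim=k&(abs(Q[...,2]-.042)<.004)&(abs(B[...,0])<90)&(abs(B[...,1])<95)
x,yy=B[rim].T; print('rim',rim.sum(),np.percentile(x,[1,3,50,97,99]).round(1),np.percentile(yy,[1,3,97,99]).round(1))
fr=k&(Q[...,2]<.036)&(Q[...,2]>.008)&(abs(B[...,1]+78)<8)&(abs(B[...,0])<60); print('front wall y',np.median(B[fr][:,1]))
rt=k&(abs(Q[...,2]-.026)<.003)
dk=k&(im.max(-1)<60)&(Q[...,2]>.058)&(abs(B[...,0])<60)&(B[...,1]>-70)
rows=np.arange(240,360)
v0,v1=268,312; u0,u1=282,318
for v in range(266,314,4):
  print(v,[(int(B[v,u,0]),int(B[v,u,1]),int(Q[v,u,2]*1000)) if not np.isnan(Q[v,u,2]) else None for u in (284,290,300,308,312)])
E
```

```text
rim 391 [-74.  -73.7  -7.3  71.4  71.9] [-80.8 -80.1  75.3  76.2]
front wall y -78.26746624971189
266 [(-29, -10, 165), (-17, -5, 158), (2, -3, 153), (16, -12, 159), (24, -11, 157)]
270 [(-30, -10, 154), (0, 149, 0), (22, 147, 0), (17, -10, 147), (25, -8, 143)]
274 [(-26, 34, 100), (-13, 34, 98), (6, 30, 99), (23, 27, 99), (25, -10, 134)]
278 [(-27, 22, 100), (-14, 24, 96), (5, 20, 97), (21, 16, 99), (26, -5, 119)]
282 [(-28, 11, 100), (-17, 8, 101), (3, 6, 100), (19, 2, 101), (25, -7, 109)]
286 [(-30, 0, 100), (-18, 0, 97), (1, -2, 97), (17, -5, 97), (25, -7, 99)]
290 [(-31, -9, 99), (-19, -11, 98), (0, -13, 97), (16, -15, 96), (24, -17, 97)]
294 [(-32, -18, 96), (-20, -20, 96), (-1, -24, 97), (14, -28, 99), (22, -27, 96)]
298 [(-33, -28, 95), (-22, -34, 100), (-3, -38, 101), (12, -38, 98), (20, -39, 98)]
302 [(-34, -32, 89), (-23, -40, 95), (-3, -40, 91), (12, -40, 88), (20, -40, 88)]
306 [(-35, -34, 80), (-24, -42, 86), (-4, -41, 82), (12, -40, 78), (19, -42, 79)]
310 [(-30, 21, 6), (-17, 19, 6), (4, 20, 1), (21, 15, 3), (29, 14, 3)]
```

```bash
python3 -m inch '[{"delta_pos":[-0.003,0.0057,0.03],"roll":0.005,"hand":-0.2},{"delta_pos":[-0.003,0.0057,0.06],"roll":0.005,"hand":-0.2},{"delta_pos":[-0.003,0.0057,0.07],"roll":0.005,"hand":-0.2},{"delta_pos":[-0.003,0.0057,0.077],"roll":0.005,"hand":-0.2},{"delta_pos":[-0.003,0.0057,0.084],"roll":0.005,"hand":-0.2},{"delta_pos":[-0.003,0.0057,0.091],"roll":0.005,"hand":-0.2},{"delta_pos":[-0.003,0.0057,0.095],"roll":0.005,"hand":-0.2},{"delta_pos":[-0.003,0.0057,0.095],"roll":0.005,"hand":-0.2}]'
```

```text
time_s: 4.65
tcp_pos: [0.5019, -0.0987, 0.0298]
eef_rot: [-0.0, 0.622, 0.783, -0.0]
contact_force: [-0.3, 0.3, -3.1]
opening: 0.688
grasp_force: 57.3
```

```bash
python3 -m inch '[{"delta_pos":[0,0,0.006],"roll":0,"hand":-0.2},{"delta_pos":[0,0,0.011],"roll":0,"hand":-0.2},{"delta_pos":[0,0,0.015],"roll":0,"hand":-0.2},{"delta_pos":[0,0,0.017],"roll":0,"hand":-0.2},{"delta_pos":[0,0,0.017],"roll":0,"hand":-0.2}]'
```

```text
time_s: 5.15
tcp_pos: [0.5019, -0.0987, 0.0195]
eef_rot: [-0.0, 0.622, 0.783, -0.0]
contact_force: [-0.1, 0.6, -3.7]
opening: 0.686
grasp_force: 57.4
```

Down to about 1 mm. Open and lift out.

```bash
python3 -m inch '[{"delta_pos":[0,0,0.001],"roll":0,"hand":1},{"delta_pos":[0,0,0.001],"roll":0,"hand":1},{"delta_pos":[0,0,0.001],"roll":0,"hand":1},{"delta_pos":[0,0,-0.05],"roll":0,"hand":1},{"delta_pos":[0,0,-0.13],"roll":0,"hand":1},{"delta_pos":[0,0,-0.21],"roll":0,"hand":1},{"delta_pos":[0,0,-0.29],"roll":0,"hand":1},{"delta_pos":[0,0,-0.36],"roll":0,"hand":1}]'; python3 - <<'E'
from h import *
go(.48,.2,.24,96.2)
s=grab('side');Q=cloud(s);im=s['color'].astype(int)
y=np.radians(13.2);R=np.array([[np.cos(y),np.sin(y)],[-np.sin(y),np.cos(y)]])
B=(Q[...,:2]-[.503,-.1015])@R.T*1000
k=np.zeros(Q.shape[:2],bool);k[245:365,240:360]=1
m=k&(im.max(-1)<75)&(abs(B[...,0])<45)&(abs(B[...,1])<50)&(Q[...,2]>.026)
v,u=np.nonzero(m);W=B[m]; print(m.sum(),np.median(Q[m][:,2]),cv2.minAreaRect(W.astype(np.float32)))
p=Q[m];c=p.mean(0);print('n',np.linalg.svd(p-c)[2][2])
cv2.imwrite('pics/c2.png',cv2.resize(s['color'][245:365,240:360],(400,400),interpolation=cv2.INTER_CUBIC)[...,::-1])
E
```

```text
time_s: 5.95
tcp_pos: [0.5019, -0.0987, 0.2386]
eef_rot: [0.001, 0.622, 0.783, 0.0]
contact_force: [-0.1, -0.5, -0.4]
opening: 1.001
grasp_force: 0.0
pos [ 0.5019 -0.0987  0.2386] ty 13.08 -> delta [ 0.4931  0.0771 -0.0026] roll -1.3854 rows>= 9.7
791 0.030270957417151467 ((-1.7245521545410156, -4.097454071044922), (59.69860076904297, 86.6784439086914), 0.4024510979652405)
n [3.19030770e-03 3.93771865e-04 9.99994833e-01]
```

View pics/c2.png

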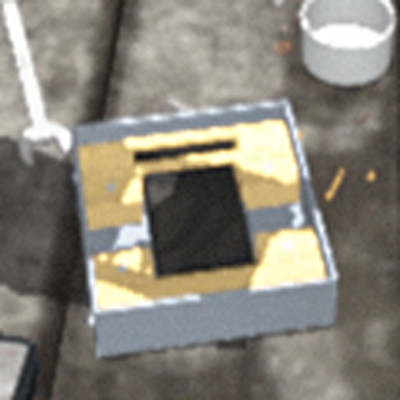

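The case sits level in the well, with its top at z = 0.030 (crop (145-250,165-275)). Now I'll refine the handle bar while swinging toward the lid.

```bash
python3 -m inch '[{"delta_pos":[0.3,-0.03,0],"roll":-0.9,"hand":1},{"delta_pos":[0.3,-0.03,0],"roll":-0.9,"hand":1},{"delta_pos":[0.3,-0.03,0],"roll":-0.9,"hand":1},{"delta_pos":[0.3,-0.03,0],"roll":-0.9,"hand":1},{"delta_pos":[0.3,-0.03,0],"roll":-0.9,"hand":1},{"delta_pos":[0.3,-0.03,0],"roll":-0.9,"hand":1},{"delta_pos":[0.3,-0.03,0],"roll":-0.9,"hand":1},{"delta_pos":[0.3,-0.03,0],"roll":-0.9,"hand":1}]'; python3 - <<'E'
from h import *
n=np.array([-.5717,-.063,.818]);n/=np.linalg.norm(n);c=np.array([.5372,.2825,.0781])
ax=np.array([0,0,1.])-n*n[2]; ax/=np.linalg.norm(ax); ay=np.cross(n,ax)
for nm in('top','side'):
    if nm=='top':
        import pickle
    s=load(nm); Q=cloud(s); d=Q-c; h=d@n; a=d@ax; b=d@ay
    m=(abs(a)<.075)&(abs(b)<.035)&(h>.028)&(h<.045)
    print(nm,m.sum()); 
    if m.sum()>10:
        print(' a',np.percentile(a[m],[0,3,50,97,100]).round(4),'b',np.percentile(b[m],[3,50,97]).round(4),'h',np.median(h[m]), 'fit',np.polyfit(a[m],b[m],1))
    pl=(abs(h)<.004)&(abs(a)<.11)&(abs(b)<.12)&(Q[...,2]>.01)
    print(' plate a',np.percentile(a[pl],[1,99]).round(4),'b',np.percentile(b[pl],[1,99]).round(4))
    ms=(Q[...,0]<.70)&(Q[...,0]>.5)&(Q[...,1]>.17)&(Q[...,1]<.40)&(h>.05)&(Q[...,2]<.4)
    for z0 in np.arange(.1,.4,.05):
        g=Q[ms&(Q[...,2]>z0)&(Q[...,2]<z0+.05)]
        if len(g): print(' obst',round(z0,2),len(g),g.min(0).round(3),g.max(0).round(3))
E
```

```text
time_s: 6.8
tcp_pos: [0.4437, 0.0727, 0.2356]
eef_rot: [0.0, 0.198, 0.98, 0.0]
contact_force: [-0.0, 0.1, 0.3]
opening: 0.998
grasp_force: 0.0
top 147
 a [-0.046  -0.0433  0.002   0.0427  0.0469] b [-0.0049  0.0016  0.0083] h 0.036020585955616226 fit [-0.00436243  0.00160038]
 plate a [-0.0825  0.0781] b [-0.0812  0.0837]
 obst 0.15 31 [0.605 0.178 0.186] [0.62  0.301 0.2  ]
 obst 0.2 262 [0.609 0.172 0.2  ] [0.692 0.323 0.25 ]
 obst 0.25 639 [0.605 0.173 0.251] [0.7   0.318 0.3  ]
 obst 0.3 45 [0.621 0.182 0.3  ] [0.643 0.212 0.307]
side 71
 a [0.0052 0.0067 0.0248 0.0435 0.0445] b [-0.0086 -0.0033  0.005 ] h 0.03639167869566617 fit [-0.05218796 -0.00120391]
 plate a [-0.0849  0.0992] b [-0.1089  0.0841]
 obst 0.15 29 [0.604 0.172 0.186] [0.618 0.299 0.199]
 obst 0.2 191 [0.609 0.17  0.2  ] [0.692 0.322 0.25 ]
 obst 0.25 710 [0.604 0.171 0.25 ] [0.699 0.316 0.3  ]
 obst 0.3 35 [0.623 0.177 0.3  ] [0.641 0.208 0.306]
```

```bash
python3 -c "
from h import *
go(.5215,.2817,.17,96.2)"
```

```text
pos [0.4437 0.0727 0.2356] ty 67.12 -> delta [0.016  0.3714 0.1094] roll -0.4847 rows>= 4.7
```

```bash
python3 -m inch '[{"delta_pos":[0.016,0.371,0.05],"roll":-0.485,"hand":1},{"delta_pos":[0.016,0.371,0.05],"roll":-0.485,"hand":0.2},{"delta_pos":[0.016,0.371,0.05],"roll":-0.485,"hand":0},{"delta_pos":[0.016,0.371,0.05],"roll":-0.485,"hand":0},{"delta_pos":[0.016,0.371,0.109],"roll":-0.485,"hand":0},{"delta_pos":[0.016,0.371,0.109],"roll":-0.485,"hand":0},{"delta_pos":[0.016,0.371,0.109],"roll":-0.485,"hand":0},{"delta_pos":[0.016,0.371,0.109],"roll":-0.485,"hand":0}]'; python3 - <<'E'
from h import *
go(.5215,.2817,.1,96.2)
s=grab('side')
cv2.imwrite('pics/c3.png',cv2.resize(s['color'][120:240,260:420],(640,480),interpolation=cv2.INTER_CUBIC)[...,::-1])
E
```

```text
time_s: 7.6
tcp_pos: [0.522, 0.2807, 0.1718]
eef_rot: [0.001, -0.053, 0.999, 0.0]
contact_force: [0.2, 0.4, 0.3]
opening: 0.497
grasp_force: 0.0
pos [0.522  0.2807 0.1718] ty 96.09 -> delta [0.0008 0.0018 0.1197] roll -0.0019 rows>= 1.4
```

View pics/c3.png

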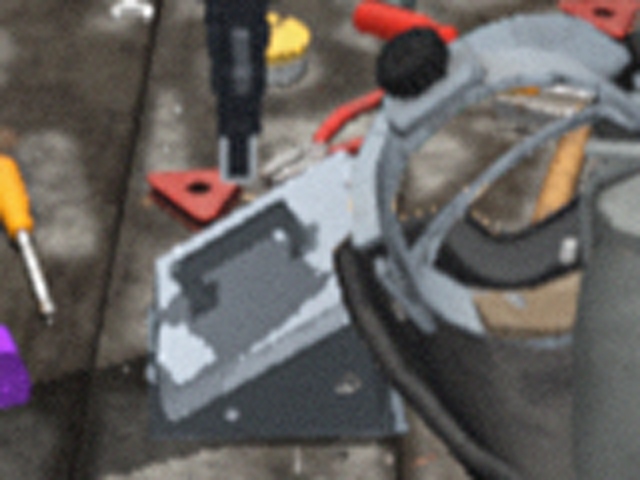

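The fingers at (238,165) hang over the middle of the bar, which runs from (195,290) to (285,215), and the mask is clear of them. Descend, grip, and lift along the lid normal.

```bash
python3 -m inch '[{"delta_pos":[0.001,0.002,0.06],"roll":0,"hand":0},{"delta_pos":[0.001,0.002,0.1],"roll":0,"hand":0},{"delta_pos":[0.001,0.002,0.12],"roll":0,"hand":0},{"delta_pos":[0.001,0.002,0.12],"roll":0,"hand":-1},{"delta_pos":[0.001,0.002,0.12],"roll":0,"hand":-1},{"delta_pos":[0.001,0.002,0.12],"roll":0,"hand":-1},{"delta_pos":[0.001,0.002,0.12],"roll":0,"hand":-1},{"delta_pos":[0.001,0.002,0.12],"roll":0,"hand":-1}]' 50
```

```text
time_s: 8.45
tcp_pos: [0.5216, 0.2825, 0.1001]
eef_rot: [0.001, -0.054, 0.999, 0.0]
contact_force: [-0.9, -2.5, 7.2]
opening: 0.147
grasp_force: 52.2
```

```bash
python3 -m inch '[{"delta_pos":[0.01,0,-0.02],"roll":0,"hand":-1},{"delta_pos":[0.03,0,-0.05],"roll":0,"hand":-1},{"delta_pos":[0.06,0,-0.09],"roll":0,"hand":-1},{"delta_pos":[0.1,0,-0.14],"roll":0,"hand":-1},{"delta_pos":[0.14,0,-0.19],"roll":0,"hand":-1},{"delta_pos":[0.17,0,-0.21],"roll":0,"hand":-1},{"delta_pos":[0.17,0,-0.21],"roll":0,"hand":-1},{"delta_pos":[0.17,0,-0.21],"roll":0,"hand":-1}]' 50;  python3 - <<'E'
from h import *
s=grab('side'); t=grab('top')
a=cv2.resize(s['color'][60:210,220:420],(532,400),interpolation=cv2.INTER_CUBIC)
cv2.imwrite('pics/c4.png',a[...,::-1])
def lidp(Q,s,box):
    pass
o=get_obs();tc=o['tcp_pos'];print(tc,o['contact_force'],o['torque'])
go(.503,-.1015,.16,103.2)
for nm,s in(('side',s),('top',t)):
    Q=cloud(s);r=Q-tc;sat=s['color'].astype(int);m=(np.linalg.norm(r,axis=-1)<.13)&(Q[...,2]<tc[2]-.012)&(Q[...,2]>.09)&(sat.max(-1)>110)&(sat.max(-1)-sat.min(-1)<40)
    p=Q[m]
    if len(p)<100: print(nm,len(p));continue
    rng=np.random.default_rng(0);best=None
    for _ in range(400):
        q=p[rng.choice(len(p),3,False)];n=np.cross(q[1]-q[0],q[2]-q[0]);l=np.linalg.norm(n)
        if l<1e-6: continue
        d=abs((p-q[0])@n/l)<.003
        if best is None or d.sum()>best.sum():best=d
    c=p[best].mean(0);n=np.linalg.svd(p[best]-c)[2][2];n*=np.sign(n[2]);print(nm,best.sum(),c,n,np.degrees(np.arccos(n[2])))
E
```

```text
time_s: 9.25
tcp_pos: [0.4191, 0.2715, 0.2249]
eef_rot: [0.0, -0.054, 0.999, 0.0]
contact_force: [-0.4, 0.2, -2.3]
opening: 0.151
grasp_force: 50.7
[0.41947808 0.2713603  0.22384965] [ 0.14594181  1.06809692 -4.27107523] [-0.03716321  0.06103419 -0.0029318 ]
pos [0.4195 0.2714 0.2238] ty 96.17 -> delta [-0.0717 -0.6328  0.1066] roll -0.1171 rows>= 7.7
side 724 [0.41051681 0.23892357 0.18537727] [-0.56879692 -0.06654778  0.81978135] 34.93708804577177
top 359 [0.40248328 0.24165372 0.17760206] [-0.57534007 -0.07303733  0.81464677] 35.44755014507963
```

View pics/c4.png

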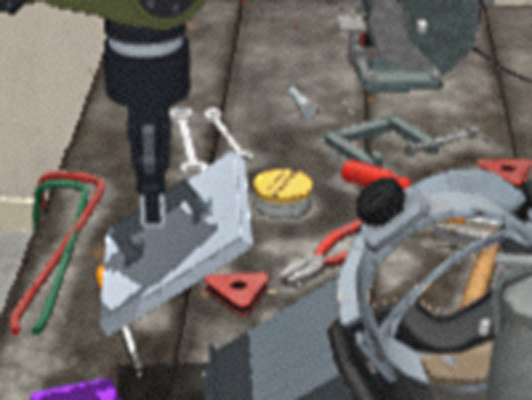

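The lid is held in the middle of the bar, still at 35°. Easing the grip to 20 N while carrying it to the box, to see if it swings level.

```bash
python3 -m inch '[{"delta_pos":[0,0,0],"roll":0,"hand":-1},{"delta_pos":[0,0,0],"roll":0,"hand":-1},{"delta_pos":[-0.072,-0.633,0],"roll":-0.117,"hand":-1},{"delta_pos":[-0.072,-0.633,0],"roll":-0.117,"hand":-1},{"delta_pos":[-0.072,-0.633,0],"roll":-0.117,"hand":-1},{"delta_pos":[-0.072,-0.633,0],"roll":-0.117,"hand":-1},{"delta_pos":[-0.072,-0.633,0],"roll":-0.117,"hand":-1},{"delta_pos":[-0.072,-0.633,0],"roll":-0.117,"hand":-1}]' 20
python3 -m inch '[{"delta_pos":[0,-0.141,0],"roll":0,"hand":-1},{"delta_pos":[0,-0.141,0],"roll":0,"hand":-1},{"delta_pos":[0,-0.141,0],"roll":0,"hand":-1},{"delta_pos":[0,-0.141,0],"roll":0,"hand":-1}]'
cat >> h.py <<'E'
def lid(nm,zmin=.06):
    s=grab(nm);tc=get_obs()['tcp_pos']
    Q=cloud(s);r=Q-tc;sat=s['color'].astype(int);m=(np.linalg.norm(r,axis=-1)<.13)&(Q[...,2]<tc[2]-.012)&(Q[...,2]>zmin)&(sat.max(-1)>110)&(sat.max(-1)-sat.min(-1)<40)
    p=Q[m]
    if len(p)<100: print(nm,len(p));return
    rng=np.random.default_rng(0);best=None
    for _ in range(400):
        q=p[rng.choice(len(p),3,False)];n=np.cross(q[1]-q[0],q[2]-q[0]);l=np.linalg.norm(n)
        if l<1e-6: continue
        d=abs((p-q[0])@n/l)<.003
        if best is None or d.sum()>best.sum():best=d
    c=p[best].mean(0);n=np.linalg.svd(p[best]-c)[2][2];n*=np.sign(n[2]);print(nm,best.sum(),c.round(4),n.round(3),'tilt',np.degrees(np.arccos(n[2])).round(2))
    e=np.array([np.cos(np.radians(13.2)),np.sin(np.radians(13.2)),0]);ax=e-n*(e@n);ax/=np.linalg.norm(ax);ay=np.cross(n,ax)
    P=Q[(abs((Q-c)@n)<.004)&(np.linalg.norm(r,axis=-1)<.16)&(Q[...,2]>zmin)]
    w=np.stack([(P-c)@ax,(P-c)@ay],1)*1000;rc=cv2.minAreaRect(w.astype(np.float32))
    print(' extents x',np.percentile(w[:,0],[.5,99.5]).round(1),'y',np.percentile(w[:,1],[.5,99.5]).round(1),'rect',rc)
    return c,n,ax,ay,tc
E
python3 - <<'E'
from h import *
lid('side');go(.503,-.1015,.16,103.2);print(get_obs()['contact_force'])
E
```

```text
time_s: 10.15
tcp_pos: [0.4853, -0.023, 0.2241]
eef_rot: [-0.0, -0.115, 0.993, 0.0]
contact_force: [1.9, 0.4, -3.8]
opening: 0.149
grasp_force: 50.7
time_s: 10.55
tcp_pos: [0.5043, -0.1038, 0.2237]
eef_rot: [-0.001, -0.114, 0.993, 0.0]
contact_force: [-0.0, 1.2, -3.9]
opening: 0.148
grasp_force: 50.7
side 1941 [ 0.4961 -0.1315  0.183 ] [-0.555 -0.13   0.822] tilt 34.74
 extents x [-44.4 111.8] y [-59.9 107. ] rect ((33.86754608154297, 24.314098358154297), (172.04736328125, 159.67831420898438), 89.57650756835938)
pos [ 0.5043 -0.103   0.2239] ty 103.18 -> delta [0.0015 0.0028 0.1064] roll -0.0004 rows>= 1.3
[-0.73330186  0.17404293 -4.47869537]
```

```bash
python3 -m inch '[{"delta_pos":[0,0,0],"roll":0,"hand":-0.9},{"delta_pos":[0,0,0],"roll":0,"hand":-0.9},{"delta_pos":[0,0,0],"roll":0,"hand":-0.9}]' 20
python3 - <<'E'
from h import *
lid('side');print(get_obs()['contact_force'])
E
```

```text
time_s: 10.9
tcp_pos: [0.5045, -0.1025, 0.2244]
eef_rot: [0.0, -0.115, 0.993, -0.0]
contact_force: [-0.2, -0.3, -3.1]
opening: 0.152
grasp_force: 50.7
side 1923 [ 0.4961 -0.1299  0.1835] [-0.555 -0.131  0.822] tilt 34.74
 extents x [-44.3 112. ] y [-60.4 106.4] rect ((33.785926818847656, 23.305084228515625), (172.4192352294922, 158.3459930419922), 89.95914459228516)
[-0.17593698 -0.07233217 -3.58844937]
```

```bash
python3 - <<'E'
from h import *
e=np.array([np.cos(np.radians(13.2)),np.sin(np.radians(13.2)),0]);f=np.array([-e[1],e[0],0])
def rel(nm):
    s=grab(nm) ;c,n,ax,ay,tc=lid(nm);Q=cloud(load(nm))
    P=Q[(abs((Q-c)@n)<.004)&(np.linalg.norm(Q-tc,axis=-1)<.16)&(Q[...,2]>.06)]
    x=np.percentile((P-c)@ax,[.5,99.5]).mean();y=np.percentile((P-c)@ay,[.5,99.5]).mean()
    bar=c+ax*x+ay*y+n*.028; d=bar-tc
    print(nm,'bar centre rel tcp (box x,y,z) mm',(np.array([d@e,d@f,d[2]])*1000).round(1))
rel('side');rel('top')
# target: P=-37mm x, z 130mm over box
go(*(np.array([.503,-.1015,.14])-.037*e),103.2)
E
```

```text
side 1918 [ 0.4962 -0.1306  0.1836] [-0.555 -0.131  0.822] tilt 34.75
 extents x [-44.3 111.8] y [-59.6 106.9] rect ((33.938140869140625, 24.462207794189453), (172.96522521972656, 158.1303253173828), 89.9874038696289)
side bar centre rel tcp (box x,y,z) mm [-2.5 -1.4  1.5]
top 585 [ 0.4823 -0.0622  0.1835] [-0.558 -0.121  0.821] tilt 34.84
 extents x [-44.1 112.2] y [-126.3   39.4] rect ((33.023780822753906, -44.15321350097656), (169.31881713867188, 160.9407196044922), 89.82485961914062)
top bar centre rel tcp (box x,y,z) mm [-0.3  1.9  2. ]
pos [ 0.5045 -0.1031  0.2243] ty 103.21 -> delta [0.0634 0.0031 0.1406] roll 0.0002 rows>= 1.9
```

```bash
python3 - <<'E'
from h import *
e=np.array([np.cos(np.radians(13.2)),np.sin(np.radians(13.2)),0]);B=np.array([.503,-.1015,0])
for px,pz in((-36.5,111),(-35.5,106.4),(-22,100),(-10.5,91),(-5,83),(0,73)):
    go(*(B+e*(px+1.4)/1000+[0,0,(pz-1.7)/1000]),103.2)
E
```

```text
pos [ 0.5045 -0.1031  0.2243] ty 103.21 -> delta [0.0603 0.0031 0.1917] roll 0.0002 rows>= 2.4
pos [ 0.5045 -0.1031  0.2243] ty 103.21 -> delta [0.0586 0.0031 0.1994] roll 0.0002 rows>= 2.5
pos [ 0.5045 -0.1031  0.2243] ty 103.21 -> delta [0.0361 0.0031 0.2101] roll 0.0002 rows>= 2.6
pos [ 0.5045 -0.1031  0.2243] ty 103.21 -> delta [0.017  0.0031 0.2251] roll 0.0002 rows>= 2.7
pos [ 0.5045 -0.1031  0.2243] ty 103.21 -> delta [0.0078 0.0031 0.2384] roll 0.0002 rows>= 2.9
pos [ 0.5045 -0.1031  0.2243] ty 103.21 -> delta [-0.0005  0.0031  0.2551] roll 0.0002 rows>= 3.1
```

```bash
python3 -m inch '[{"delta_pos":[0.064,0.003,0.05],"roll":0,"hand":-0.9},{"delta_pos":[0.064,0.003,0.1],"roll":0,"hand":-0.9},{"delta_pos":[0.062,0.003,0.14],"roll":0,"hand":-0.9},{"delta_pos":[0.0605,0.003,0.17],"roll":0,"hand":-0.9},{"delta_pos":[0.0605,0.003,0.185],"roll":0,"hand":-0.9},{"delta_pos":[0.0605,0.003,0.192],"roll":0,"hand":-0.9},{"delta_pos":[0.0605,0.003,0.192],"roll":0,"hand":-0.9},{"delta_pos":[0.0605,0.003,0.192],"roll":0,"hand":-0.9}]'; python3 - <<'E'
from h import *
s=grab('side');print(get_obs()['contact_force'])
cv2.imwrite('pics/c5.png',cv2.resize(s['color'][220:360,220:380],(640,560),interpolation=cv2.INTER_CUBIC)[...,::-1])
E
```

```text
time_s: 11.95
tcp_pos: [0.4691, -0.1098, 0.1099]
eef_rot: [0.001, -0.115, 0.993, -0.0]
contact_force: [0.3, 0.3, -3.9]
opening: 0.152
grasp_force: 50.6
[-1.19719509 -0.06414843 -3.75543646]
```

View pics/c5.png

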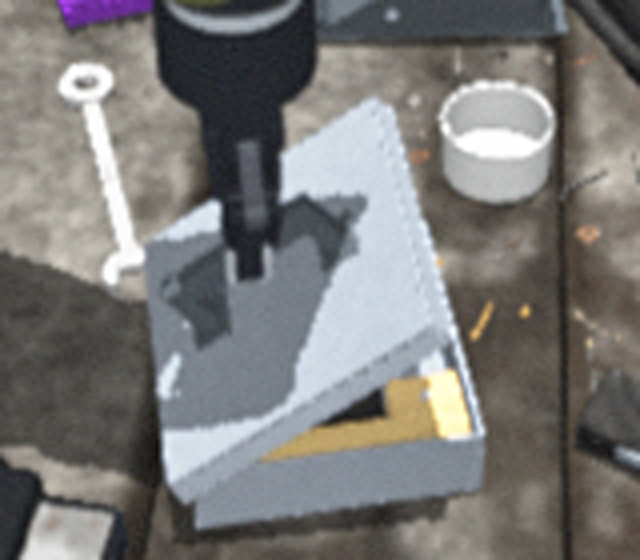

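The side view shows the lid's low edge at (185,500), just outside the box's -x wall at (197,490), with the high edge clear. Now I'll follow the arc that rotates the lid down about that rim.

```bash
python3 -m inch '[{"delta_pos":[-0.001,0,0.004],"roll":0,"hand":-0.9},{"delta_pos":[-0.002,0,0.0075],"roll":0,"hand":-0.9},{"delta_pos":[-0.009,0,0.011],"roll":0,"hand":-0.9},{"delta_pos":[-0.017,0,0.0145],"roll":0,"hand":-0.9},{"delta_pos":[-0.024,0,0.018],"roll":0,"hand":-0.9},{"delta_pos":[-0.024,0,0.018],"roll":0,"hand":-0.9}]'; python3 - <<'E'
from h import *
lid('side',.04);print(get_obs()['contact_force'])
E
```

```text
time_s: 12.6
tcp_pos: [0.4831, -0.1063, 0.098]
eef_rot: [-0.0, -0.115, 0.993, 0.0]
contact_force: [-2.3, -0.9, -0.3]
opening: 0.151
grasp_force: 51.0
side 2100 [ 0.4689 -0.1314  0.0619] [-0.416 -0.1    0.904] tilt 25.33
 extents x [-48.3 107.4] y [-63.7 104. ] rect ((29.90231704711914, 20.335342407226562), (158.6441650390625, 172.59913635253906), 0.4116482436656952)
[-2.37809704  0.70047145 -2.11721324]
```

Working exactly as planned (25°, small forces). Continue.

```bash
python3 -m inch '[{"delta_pos":[-0.007,0,0.005],"roll":0,"hand":-0.9},{"delta_pos":[-0.013,0,0.010],"roll":0,"hand":-0.9},{"delta_pos":[-0.0195,0,0.015],"roll":0,"hand":-0.9},{"delta_pos":[-0.024,0,0.022],"roll":0,"hand":-0.9},{"delta_pos":[-0.029,0,0.0285],"roll":0,"hand":-0.9},{"delta_pos":[-0.029,0,0.0285],"roll":0,"hand":-0.9}]'; python3 - <<'E'
from h import *
lid('side',.035);print(get_obs()['contact_force'])
E
```

```text
time_s: 13.25
tcp_pos: [0.5004, -0.1023, 0.081]
eef_rot: [0.001, -0.115, 0.993, -0.0]
contact_force: [2.8, 1.0, 1.2]
opening: 0.151
grasp_force: 51.2
side 3341 [ 0.4943 -0.1209  0.0559] [-0.162 -0.04   0.986] tilt 9.61
 extents x [-72.   83.7] y [-68.3  98.9] rect ((5.78387451171875, 16.569969177246094), (172.5394287109375, 157.70513916015625), 89.93646240234375)
[1.77863555 1.27797775 0.89823284]
```

The tilt is 9.6°, but the lid lags about 6 mm toward -x (it slid in the pads). I'll shift it +x before lowering further.

```bash
cat >> h.py <<'E'
def lidrel(nm,zmin):
    e=np.array([np.cos(np.radians(13.2)),np.sin(np.radians(13.2)),0]);f=np.array([-e[1],e[0],0])
    c,n,ax,ay,tc=lid(nm,zmin);Q=cloud(load(nm))
    P=Q[(abs((Q-c)@n)<.004)&(np.linalg.norm(Q-tc,axis=-1)<.16)&(Q[...,2]>zmin)]
    w=np.stack([(P-c)@ax,(P-c)@ay],1)*1000;r=cv2.minAreaRect(w.astype(np.float32))
    x=np.percentile(w[:,0],[.5,99.5]).mean();y=np.percentile(w[:,1],[.5,99.5]).mean()
    O=c+ax*x/1000+ay*y/1000-n*.003;B=np.array([.503,-.1015,0])
    g=lambda d:(np.array([d@e,d@f,d[2]])*1000).round(1)
    print('LID in box',g(O-B),'tcp in box',g(tc-B),'bar rel tcp',g(O+n*.031-tc),'F',get_obs()['contact_force'].round(1))
E
python3 -m inch '[{"delta_pos":[-0.005,0,0],"roll":0,"hand":-0.9},{"delta_pos":[-0.01,0,0],"roll":0,"hand":-0.9},{"delta_pos":[-0.01,0,0],"roll":0,"hand":-0.9},{"delta_pos":[-0.01,0,0],"roll":0,"hand":-0.9}]'; python3 - <<'E'
from h import *
lidrel('side',.035)
E
```

```text
time_s: 13.7
tcp_pos: [0.5055, -0.101, 0.0812]
eef_rot: [0.0, -0.115, 0.993, 0.0]
contact_force: [-1.6, 0.7, 1.2]
opening: 0.15
grasp_force: 50.9
side 3408 [ 0.5001 -0.1191  0.0563] [-0.153 -0.038  0.988] tilt 9.07
 extents x [-73.1  82.6] y [-69.1  98.5] rect ((4.751190185546875, 15.385910034179688), (172.5052032470703, 157.47503662109375), 89.83963012695312)
LID in box [-1.7 -1.7 54.2] tcp in box [ 2.6 -0.2 81.2] bar rel tcp [-9.1 -1.6  3.6] F [-1.1 -0.4  1. ]
```

```bash
python3 -m inch '[{"delta_pos":[-0.002,0,0.005],"roll":0,"hand":-0.9},{"delta_pos":[-0.004,0,0.01],"roll":0,"hand":-0.9},{"delta_pos":[-0.006,0,0.014],"roll":0,"hand":-0.9},{"delta_pos":[-0.007,0,0.017],"roll":0,"hand":-0.9},{"delta_pos":[-0.007,0,0.017],"roll":0,"hand":-0.9}]'; python3 - <<'E'
from h import *
lidrel('side',.03)
E
```

```text
time_s: 14.25
tcp_pos: [0.5098, -0.1001, 0.0708]
eef_rot: [0.0, -0.115, 0.993, -0.0]
contact_force: [2.9, 0.2, 1.7]
opening: 0.148
grasp_force: 51.4
side 3498 [ 0.5011 -0.1185  0.0477] [-0.03  -0.008  1.   ] tilt 1.78
 extents x [-75.1  80.8] y [-69.2  98.4] rect ((2.8136138916015625, 15.146186828613281), (172.30313110351562, 157.6907958984375), 89.96138763427734)
LID in box [-2.8 -1.5 44.8] tcp in box [ 6.8 -0.2 70.9] bar rel tcp [-10.5  -1.3   4.9] F [2.6 0.6 1.5]
```

```bash
python3 -m inch '[{"delta_pos":[-0.002,0,0.002],"roll":0,"hand":-0.9},{"delta_pos":[-0.002,0,0.004],"roll":0,"hand":-0.9},{"delta_pos":[-0.002,0,0.006],"roll":0,"hand":-0.9},{"delta_pos":[-0.002,0,0.006],"roll":0,"hand":-0.9}]'; python3 - <<'E'
from h import *
lidrel('side',.03)
E
```

```text
time_s: 14.7
tcp_pos: [0.511, -0.0998, 0.0681]
eef_rot: [0.0, -0.115, 0.993, -0.0]
contact_force: [-2.1, 1.4, 13.4]
opening: 0.152
grasp_force: 52.9
side 3513 [ 0.5009 -0.1185  0.0454] [ 0.001 -0.001  1.   ] tilt 0.06
 extents x [-75.  81.] y [-69.2  97.9] rect ((3.0638275146484375, 14.75543212890625), (173.11358642578125, 158.1922607421875), 89.96894836425781)
LID in box [-3.  -1.7 42.4] tcp in box [ 8.2 -0.2 68.1] bar rel tcp [-11.1  -1.6   5.3] F [-1.9  1.4 12.7]
```

Seated and level. Release and retreat upward.

```bash
python3 -m inch '[{"delta_pos":[0,0,-0.002],"roll":0,"hand":-0.2},{"delta_pos":[0,0,-0.002],"roll":0,"hand":0},{"delta_pos":[0,0,-0.002],"roll":0,"hand":0},{"delta_pos":[0,0,-0.03],"roll":0,"hand":0},{"delta_pos":[0,0,-0.09],"roll":0,"hand":0},{"delta_pos":[0,0,-0.16],"roll":0,"hand":0},{"delta_pos":[0,0,-0.24],"roll":0,"hand":0},{"delta_pos":[0,0,-0.24],"roll":0,"hand":0}]'; python3 - <<'E'
from h import *
s=grab('side');Q=cloud(s)
e=np.array([np.cos(np.radians(13.2)),np.sin(np.radians(13.2)),0]);f=np.array([-e[1],e[0],0]);B=np.array([.503,-.1015,0])
m=(abs((Q-B)@e)<.1)&(abs((Q-B)@f)<.1)&(abs(Q[...,2]-.045)<.004);p=Q[m];c=p.mean(0);n=np.linalg.svd(p-c)[2][2]
w=np.stack([(p-B)@e,(p-B)@f],1)*1000
print(m.sum(),'z',np.median(p[:,2]),n,cv2.minAreaRect(w.astype(np.float32)),get_obs()['contact_force'])
cv2.imwrite('pics/c6.png',cv2.resize(s['color'][220:360,220:380],(640,560),interpolation=cv2.INTER_CUBIC)[...,::-1])
E
```

```text
time_s: 15.55
tcp_pos: [0.5126, -0.1004, 0.2173]
eef_rot: [0.004, -0.115, 0.993, -0.002]
contact_force: [0.2, 0.2, -0.8]
opening: 0.503
grasp_force: 0.0
4059 z 0.04545841993047106 [ 8.71245031e-04 -1.30676546e-03  9.99998767e-01] ((-3.03253173828125, -1.3213043212890625), (158.02435302734375, 172.6659698486328), 0.3766271471977234) [ 0.67091719  0.19692915 -1.09816972]
```

View pics/c6.png

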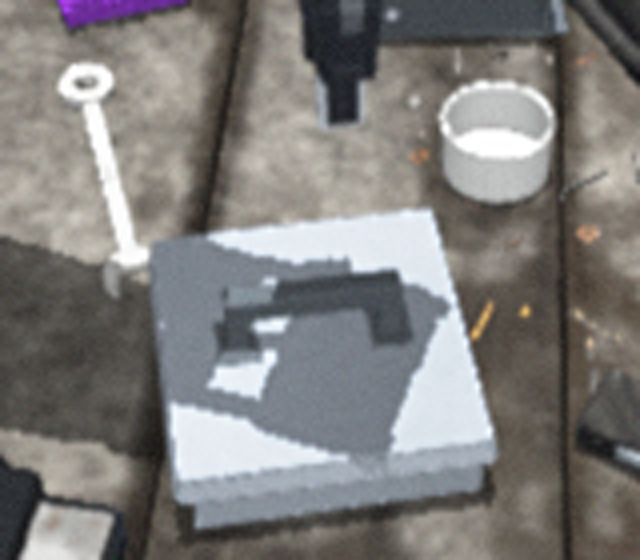

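The lid lies level on the box: plate top at z = 0.0455, tilt about 0.1°, front edge along (175-490,450-490), gripper clear at (340,110). The tin and spanner have not moved. Handing in.

```bash
python3 -c "
from cell import *
print(close_job())"
```

```text
the job is handed in; nothing more can be done
None
```

The case lies flat in its well, the lid is on the box level and fully home, the gripper is clear, and the job is handed in after about 16 s of the 58 s; no pass/fail verdict was returned.

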